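# Lock the rope clamp with its T-toggle

## Robot

A 7-joint arm with a two-finger parallel gripper is mounted at the origin on the work surface. World frame = base frame: x ahead of the robot, y to its left, z up, the work surface at z = 0. Lengths are in m, angles in rad, forces in N, time in s.
With the tool pointing down it reaches from about 0.375 to 0.925 m from the base axis. Payload 3.1 kg.
Tool frame: the origin (TCP) lies at the very end of the fingers, on their centre line; the grasp point (between the pads) lies 19 mm behind it (arm.hold_point_z is the distance from the TCP to the grasp point, in m); z points along the fingers, y is the line along which they close (so a half turn about z gives the same grasp; the last joint's range is limited). The gripper opens to 85 mm and grips with 20 to 120 N. Pads are 22 mm wide; open, the fingers measure 114 mm over their backs; the gripper's body (76 mm by 85 mm) begins 54 mm behind the grasp point. The pads swing forward as they close: fully open they stand 13 mm farther back than shut.
Start: joints at [1.22, 0.383, 0.044, 1.598, -0.018, 1.161, -0.05], TCP at [0.163, -0.629, 0.195] pointing down, gripper open.
Joint ranges: [-2.61, 2.61], [-0.41, 2.15], [-1.48, 1.57], [0, 2.5], [-1.57, 4.71], [0.05, 1.97], [-2.85, 2.85]. Speed limits (rad/s): [2.79, 2.79, 3.14, 3.14, 3.14, 3.14, 3.14].

## Interface

Orientations are given as a rotation vector (axis times angle).
In Python, from station import arm gives the robot as it stands.
- The arm moves only by the tool apply_moves, never from a script. Its argument "moves" is a list of rows, each a list of 3 entries, a list of its own where there are three numbers: the gripper command: -1 is fully open, 1 is shut, values between are in proportion, then the shift along the tool's x, y, z scaled (see below), then the turn about the tool's z scaled (see below). In form: [[jaw, [tx, ty, tz], turn], ...]. A call has 1 to 5 rows; each row shifts and turns the commanded pose from where the row before left it, along the tool's axes as they then stand; what a row does not reach is not made up. The controller multiplies each number of a shift by 25 mm and each number of a turn by 1.5 rad. A row lasts 1/10 s, in which the tool goes at most 50 mm and 8.59 degrees, less where a joint would pass 70% of its speed; a pose out of reach is approached as far as the arm can. A call with a number of a shift or a turn outside -1 to 1 is refused whole. A call with a gripper value outside its range is refused whole. The fingers move at their own pace and stop on an object; "newtons" is the grip in N (left out, the last holds). Time passes only in rows, so rows that do not move let the fingers close. It gives the time, the measured TCP pose, the force, the opening and the grip force at its end, in the units of the state.
- arm.get_obs(): the state, without advancing time (a new reading comes with each control period).
- arm.capture(name): name is "scene" or "side" or "wrist"; returns the picture (400x640x3 uint8, red, green, blue); there is no depth.
- arm.camera_params(name): a dict with "fovy" (degrees; the focal length in pixels is half the picture's height over the tangent of half this angle, whatever the lens; pixels are square), "cx", "cy" (the principal point, pixels), "k1" (the pictures are not rectified: a ray, as slopes to the right and down, at radius r is drawn at 1 + k1 r^2 times it, then the intrinsics apply), "R" (3x3) and "t" (3): a world point X has camera coordinates R X + t. Camera axes: x right, y down, z forward; pixel columns grow to the right and rows downward; lengths in m; the calibration is good to about 2 mm. A picture is of the moment at which its call begins: read the wrist's pose just before it. camera_params takes no time and is no camera call; for the wrist camera it gives the pose at the moment of the call.
- arm.hand_in(): hands the job in; it is judged then, once.
The state is a dict: "time": time; "qpos": joint angles; "qd": joint speeds; "joint_torque": joint torques, N m; "tcp_pos": TCP position; "orientation": TCP orientation; "ft_force": force on the tool from outside, world axes, zero at the start; "ft_torque": the same for the moment, N m; "opening": opening from 0.0 (shut) to 1.0 (fully open); "grasp_force": force on a finger pad.
Only numpy, scipy, OpenCV 4.12 (cv2) and the standard library are available. Lean on these libraries where they do the work, as an engineer would, in place of code of your own. Each camera call takes 0.05 s, during which the arm holds its last target. There are 200 camera calls.

## Task

Take the orange-gripped T-toggle out of the wooden rack, feel its foot through the slot in the steel jaw plate of the green rope clamp, press it down against the spring beneath and give it a quarter turn, so that it springs up into the cross groove under the plate and stays locked there when you let go. Work gently, never forcing the toggle against the clamp, and leave the black-gripped toggle where it is in the rack.

Things in the scene. Friction and masses are not known exactly. Their poses are not given: they have to be found in the camera images.
- toggle: Loose T-toggle, about 120 g (all sizes in mm), standing upright, orange grip on top. Origin at the centre of the underside of its steel foot, z up. Foot: bar 34 long (x) x 9 wide (y) x 9 high, z 0 to 9. Round stem 8 diameter up to z 51. Grip: orange block 44 (x) x 14 (y) x 24 high, z 51 to 75, parallel to the foot. Starts in either of the rack's two pockets.
- spare: Loose T-toggle with a black grip, same shape and axes as the orange one but with a foot 48 long, which does not fit the clamp. Stands in the rack's other pocket; to be left there.
- rack: Fixed wooden rack 150 (x) x 60 (y) x 36 high, origin under its centre. Two open-topped pockets 52 (x) x 12 (y), 30 deep (floor at z 6), centred 40 either side of the middle along x; the toggles stand on the pocket floors with their feet along the rack's x.
- clamp: Green rope clamp fixed to the table, body 200 (x) x 130 (y) x 46 high, origin under its centre, z up. On top a flat steel jaw plate 84 (x) x 104 (y), top face at z 51, with one through slot 40 long (x) x 13 wide (y), top edges broken by 1.5. Forces between toggle and clamp above 60 N, knocks included, damage it.
- clamp_mid (a point): Point over the clamp's middle (x = y = 0) at z 51, the jaw plate's top. The jaw is clamped (holds about 80 N) wherever the last rope size left it, 0 to 12 towards clamp +y or -y of this point. That shift is not reported: the slot has to be seen or felt for. Along x the slot is in the middle.
- clamp_under (a point): Point at the clamp's x = y = 0, z 43: level of the jaw plate's underside around the slot (8 thick there). The underside has a cross groove along the clamp's y, 13 wide x 40 long x 3 deep (ceiling z 46), centred on the slot and shifted with it. A foot turned a quarter turn springs up into it, its underside then at z 37.
- clamp_floor (a point): Point at the clamp's x = y = 0, z 39: top of the black sprung floor plate when free; it moves with the jaw. It pushes up with 4 N at first, 9.5 N when pressed 11 down to its hard stop (top at z 28). The foot can turn, either way, only while its underside is pressed to between z 34 and z 28.
There are look-alikes about, which are no part of the job. What is meant by the toggle is not white, and is the smaller of those in its own colour.

How it is judged:
On the way, in this order (a step that is already met when the one before it is completed fails the run):
1. the orange toggle is lifted clear of the rack (z of toggle in the frame of rack above 0.04 m), for 0.1 s.
2. its foot is through the slot and pressed down below the plate, still lying along the slot (horizontal distance between toggle and clamp_mid below 0.018 m and z of toggle in the frame of clamp below 0.034 m and angle between the x axis of toggle and the x axis of clamp, either way round below 0.25 rad), for 0.1 s.
At the end, for the whole second after the job is handed in: Orange toggle let go, at rest: foot in the cross groove under the jaw plate (underside 35.5 to 38.5 mm above the table), within 0.2 rad of square to the slot, upright within 0.12 rad, within 18 mm of the clamp's middle; black toggle within 20 mm of its start (horizontal distance between toggle and clamp_mid below 0.018 m and z of toggle in the frame of clamp between 0.0355 and 0.0385 m and angle between the x axis of toggle and the y axis of clamp, either way round below 0.2 rad and angle between toggle's own z axis and vertical below 0.12 rad and linear speed of toggle below 0.02 m/s and distance of spare from where it was at the start of the episode below 0.02 m); the robot touches nothing.
It fails at once if the toggle is forced against the clamp (over 60 N) (contact force between toggle and clamp above 60 N).
It fails at once if the black toggle is disturbed (moved over 20 mm) (distance of spare from where it was at the start of the episode above 0.02 m).
It also fails if it takes over 61 s, if anything falls off the work surface, if the arm or the gripper's body presses on something with over 40 N, if the wrist force passes 120 N, or if a joint passes its speed limit or range.

## Working session

There is one attempt and no reset: what is moved stays moved. The work goes in short steps, Python scripts to look and compute and a tool call to move; the robot and the scene stay as the last step left them, time stands still between calls to the robot, and variables do not carry over. Pictures are saved under pics/ and viewed, at most 10 in all, crops included, and the job is handed in when it is done.

Besides the shell and the picture viewer there is one more tool, called after "Emit:" as name(argument=value, ...) on one line, values as JSON. apply_moves: Moves the arm, as the interface text tells. Shifts and turns lie within -1 to 1; 1 stands for 25 mm of shift or 1.5 rad of turn. Its arguments: {"type":"object","properties":{"moves":{"type":"array","items":{"type":"array"}},"newtons":{"type":"number"}},"required":["moves"]}

```bash
mkdir -p pics; cat > h.py <<'E'
import numpy as np, cv2
from station import arm
def shot(name,fn):
    p=arm.camera_params(name); im=arm.capture(name); cv2.imwrite('pics/'+fn,im[:,:,::-1]); np.save('pics/'+fn[:-4]+'.npy',dict(p=p,im=im),allow_pickle=True); return im,p
def load(fn):
    d=np.load('pics/'+fn+'.npy',allow_pickle=True).item(); return d['im'],d['p']
def K(p):
    f=200/np.tan(np.radians(p['fovy'])/2); return np.array([[f,0,p['cx']],[0,f,p['cy']],[0,0,1.]])
def D(p): return np.array([p['k1'],0,0,0.])
def ray(p,uv):
    uv=np.array(uv,float).reshape(-1,1,2); n=cv2.undistortPoints(uv,K(p),D(p)).reshape(-1,2)
    d=np.c_[n,np.ones(len(n))]@np.array(p['R']); o=-np.array(p['R']).T@np.array(p['t']); return o,d
def plane(p,uv,z):
    o,d=ray(p,uv); return o+d*((z-o[2])/d[:,2])[:,None]
def proj(p,X):
    R=np.array(p['R'],float);t=np.array(p['t'],float)
    return cv2.projectPoints(np.array(X,float).reshape(-1,1,3),cv2.Rodrigues(R)[0],t,K(p),D(p))[0].reshape(-1,2)
E
python3 - <<'E'
from h import *
print({k:v for k,v in arm.get_obs().items()})
a,_=shot('scene','s0.png');b,_=shot('side','d0.png');
shot('wrist','w0.png')
print(arm.hold_point_z)
E
```

```text
{'time': 0.0, 'qpos': array([ 1.2202299 ,  0.38385281,  0.04381621,  1.59958743, -0.01787784,
        1.16120561, -0.04990597]), 'qd': array([-0.00043343, -0.00050037,  0.00170259, -0.00068195, -0.00048335,
       -0.00037284, -0.00076447]), 'joint_torque': array([ 1.89282828e-04, -4.33460319e+01,  1.02445710e+00, -2.49510759e+01,
        1.05211159e-02,  1.15781298e-02,  9.04354096e-06]), 'tcp_pos': array([ 0.16228437, -0.62833194,  0.19336929]), 'orientation': array([-3.11392190e+00, -3.95812712e-01,  7.70607597e-04]), 'ft_force': array([-0.4149673 , -0.87181284,  0.37883243]), 'ft_torque': array([ 0.0532038 , -0.0093234 ,  0.01669969]), 'grasp_force': 0.0, 'opening': 1.0020236594413634}
0.0187
```

View pics/s0.png

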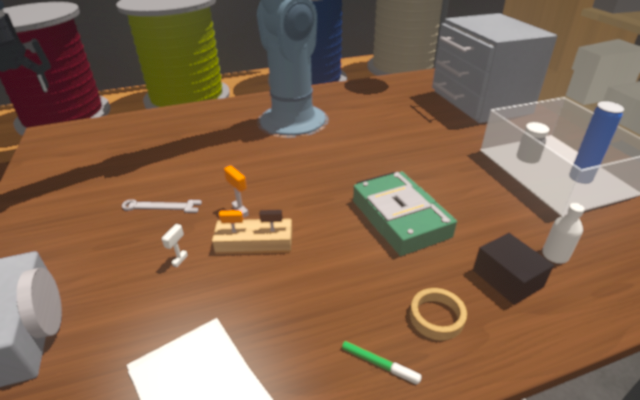

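View pics/d0.png

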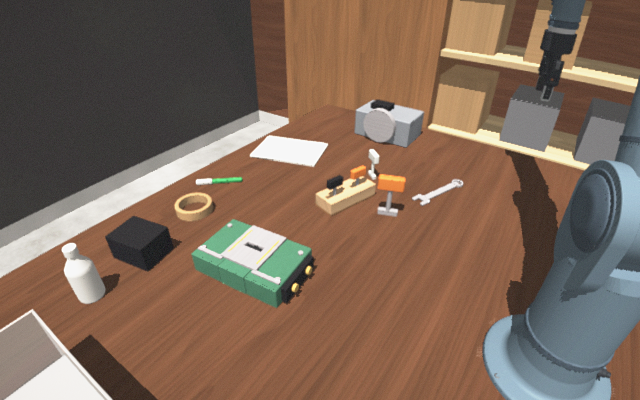

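Scene view: the orange candidates are the rack toggle (231,216) and the larger free-standing one (236,178). The black spare is at (271,215) and a white one at (175,240). By the description I choose the rack one at (231,216), which is (358,172) in the side view. The clamp is at scene (403,210) and side (253,258).

```bash
cat > m1.py <<'E'
from h import *
def tri(p1,u1,p2,u2):
    o1,d1=ray(p1,[u1]);o2,d2=ray(p2,[u2]);d1=d1[0]/np.linalg.norm(d1);d2=d2[0]/np.linalg.norm(d2)
    s=np.linalg.lstsq(np.c_[d1,-d2],o2-o1,rcond=None)[0]; a=o1+s[0]*d1;b=o2+s[1]*d2
    return (a+b)/2,np.linalg.norm(a-b)
S,ps=load('s0');Q,pd=load('d0')
def blobs(im,lo,hi,n,box=None):
    h=cv2.cvtColor(im,cv2.COLOR_RGB2HSV); m=cv2.inRange(h,lo,hi)
    if box: k=np.zeros_like(m);x0,y0,x1,y1=box;k[y0:y1,x0:x1]=255;m&=k
    c=sorted(cv2.findContours(m,0,1)[0],key=cv2.contourArea)[::-1][:n]
    for q in c: print(cv2.contourArea(q),np.round(cv2.minAreaRect(q),1) if 0 else cv2.minAreaRect(q))
    return c
print('orange scene');blobs(S,(6,200,150),(18,255,255),3,(200,150,300,260))
print('orange side');blobs(Q,(6,200,130),(18,255,255),3,(330,150,420,220))
print('rack scene');r=blobs(S,(14,60,120),(28,190,255),1,(205,205,300,260))
print(cv2.approxPolyDP(r[0],3,True).reshape(-1,2).tolist())
print('rack side');r=blobs(Q,(14,60,120),(28,190,255),1,(305,165,380,220))
print(cv2.approxPolyDP(r[0],3,True).reshape(-1,2).tolist())
a=cv2.resize(S[160:260,160:300],None,fx=4,fy=4,interpolation=2);b=cv2.resize(Q[150:220,300:440],None,fx=4,fy=4,interpolation=2)
cv2.imwrite('pics/c1.png',np.vstack([a,b])[:,:,::-1][:600]);
a=cv2.resize(S[165:255,345:465],None,fx=4,fy=4,interpolation=2)[:,:480];b=cv2.resize(Q[215:305,185:320],None,fx=4,fy=4,interpolation=2)[:,:480]
cv2.imwrite('pics/c2.png',cv2.resize(np.hstack([a,b])[:,:,::-1],None,fx=.8,fy=.8))
E
python3 m1.py
```

```text
orange scene
320.0 ((235.03660583496094, 177.3292694091797), (28.892148971557617, 14.836507797241211), 38.65980911254883)
167.5 ((230.0, 215.5), (11.0, 24.0), 90.0)
0.0 ((239.0, 211.0), (0.0, 0.0), 0.0)
orange side
rack scene
2364.5 ((251.6318359375, 235.00970458984375), (34.19868469238281, 81.49809265136719), 88.49256896972656)
[[292, 220], [286, 217], [274, 221], [272, 232], [269, 221], [243, 219], [234, 222], [233, 233], [230, 222], [220, 219], [215, 223], [211, 240], [216, 252], [289, 251]]
rack side
894.5 ((345.4655456542969, 194.08624267578125), (26.52390480041504, 62.239253997802734), 66.80140686035156)
[[375, 184], [363, 176], [356, 186], [355, 179], [347, 179], [336, 187], [335, 195], [343, 191], [343, 182], [353, 180], [349, 185], [352, 188], [367, 180], [370, 185], [332, 203], [326, 200], [333, 196], [332, 189], [327, 188], [315, 194], [315, 202], [332, 214], [373, 194]]
```

View pics/c1.png

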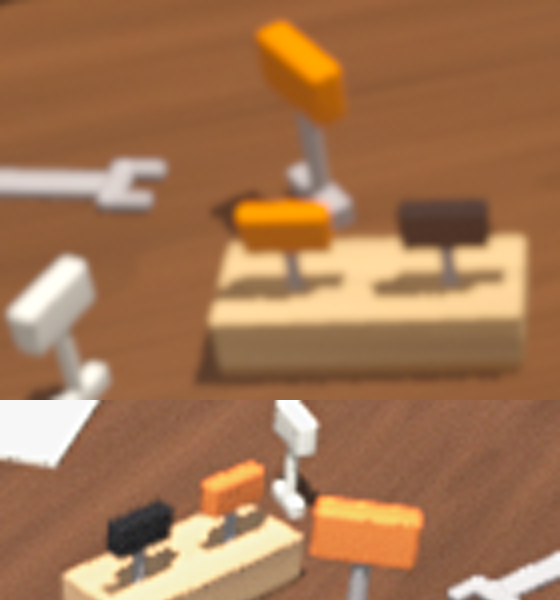

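View pics/c2.png

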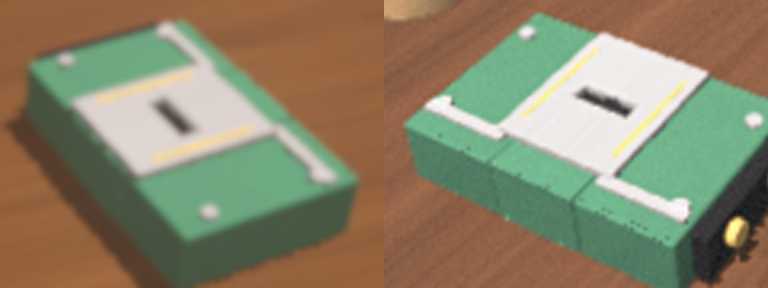

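c1: the small orange toggle is in the left rack pocket, at scene (231,216) and side (358,172). The black one is in the right pocket, and the larger orange one stands outside the rack. c2: the clamp slot shows dark at scene (399.4,201.9) and side (254.4,246.6).

```bash
cat > m2.py <<'E'
from h import *
exec(open('m1.py').read().split("S,ps")[0].split("import *")[1])
S,ps=load('s0');Q,pd=load('d0')
pr=lambda n,x:print(n,np.round(np.array(x)*1000,1).tolist())
x,e=tri(ps,(231,216.2),pd,(358.3,171.8));pr('grip',x);pr('e',e)
x,e=tri(ps,(271,215.7),pd,(335,183));pr('spare',x)
cs=lambda l:[(x/3.2+345,y/3.2+165) for x,y in l]; cd=lambda l:[((x-384)/3.2+185,y/3.2+215) for x,y in l]
X=plane(ps,cs([(30,62),(183,20),(357,180),(185,240)]),.046);pr('body scene',X[:,:2]);pr('sides',np.linalg.norm(X-np.roll(X,1,0),axis=1));pr('mean',X.mean(0))
X=plane(pd,cd([(537,12),(405,125),(690,245)]),.046);pr('body side',X[:,:2]);pr('mid',(X[0]+X[2])/2);pr('l',np.linalg.norm(np.diff(X,axis=0),axis=1))
for n,p,c in(('sc',ps,cs([(70,100),(210,68),(278,132),(142,178)])),('sd',pd,cd([(605,32),(708,72),(612,176),(500,133)]))):
    X=plane(p,c,.051);pr('plate '+n,X[:,:2]);pr('mean',X.mean(0));pr('sides',np.linalg.norm(X-np.roll(X,1,0),axis=1))
    v=X[1]-X[2];print(np.degrees(np.arctan2(v[1],v[0])))
pr('slot',[plane(ps,cs([(174,118)]),.051)[0],plane(pd,cd([(606,101)]),.051)[0]])
R=plane(ps,[(160+232/4,160+238/4),(160+527/4,160+236/4),(160+525/4,160+318/4),(160+210/4,160+322/4)],.036);pr('rack',R[:,:2]);pr('m',R.mean(0));pr('s',np.linalg.norm(R-np.roll(R,1,0),axis=1))
o=arm.get_obs();from scipy.spatial.transform import Rotation as T
print(np.round(T.from_rotvec(o['orientation']).as_matrix(),3))
E
python3 m2.py
```

```text
grip [496.4, -258.0, 70.7]
e 3.1
spare [518.3, -183.4, 68.0]
body scene [[446.8, 21.5], [434.9, 145.6], [632.1, 163.7], [645.6, 38.4]]
sides [199.5, 124.7, 198.1, 126.1]
mean [539.9, 92.3, 46.0]
body side [[640.8, 39.7], [625.2, 167.6], [423.2, 141.0]]
mid [532.0, 90.3, 46.0]
l [128.8, 203.7]
plate sc [[502.8, 26.9], [501.1, 131.3], [578.9, 138.5], [591.2, 36.4]]
mean [543.5, 83.3, 51.0]
sides [89.0, 104.4, 78.1, 102.8]
-174.73611123462047
plate sd [[582.7, 33.6], [501.3, 26.5], [489.2, 129.9], [567.9, 142.0]]
mean [535.3, 83.0, 51.0]
sides [109.3, 81.7, 104.1, 79.7]
-83.2834170549962
slot [[543.3, 82.6, 51.0], [535.6, 84.1, 51.0]]
rack [[455.8, -282.1], [504.6, -139.0], [563.9, -156.4], [516.3, -300.8]]
m [510.2, -219.6, 36.0]
s [63.3, 151.2, 61.7, 152.1]
[[ 0.968  0.25  -0.001]
 [ 0.25  -0.968  0.002]
 [-0.    -0.002 -1.   ]]
```

Emit:
apply_moves(moves=[[-1,[0.98,-0.645,0],0],[-1,[0.98,-0.645,0],0],[-1,[0.98,-0.645,0],0],[-1,[0.98,-0.645,0],0],[-1,[0.98,-0.645,0],0]], newtons=40)

```text
time: 0.65
tcp_pos: [0.2616, -0.5193, 0.1944]
orientation: [-3.116, -0.396, 0.0]
ft_force: [0.3, -0.3, -0.6]
opening: 1.001
grasp_force: 0.0
```

Emit:
apply_moves(moves=[[-1,[0.98,-0.645,0],0],[-1,[0.98,-0.645,0],0],[-1,[0.98,-0.645,0],0],[-1,[0.98,-0.645,0],0],[-1,[0.98,-0.645,0],0]])

```text
time: 1.15
tcp_pos: [0.3599, -0.4107, 0.1944]
orientation: [-3.116, -0.396, 0.001]
ft_force: [0.3, -0.3, -0.3]
opening: 0.996
grasp_force: 0.0
```

Emit:
apply_moves(moves=[[-1,[0.98,-0.645,0],0],[-1,[0.98,-0.645,0],0],[-1,[0.98,-0.645,0],0],[-1,[0.98,-0.645,0],0],[-1,[0.98,-0.645,0],0]])

```text
time: 1.65
tcp_pos: [0.4583, -0.3021, 0.1945]
orientation: [-3.116, -0.396, 0.001]
ft_force: [0.5, -0.8, 0.4]
opening: 0.998
grasp_force: 0.0
```

Emit:
apply_moves(moves=[[-0.2,[0.98,-0.645,0],-0.1],[-0.2,[0.8,-0.8,0],-0.1],[-0.2,[0,0,0],-0.1],[-0.2,[0,0,0],-0.1],[-0.2,[0,0,0],-0.1]])

```text
time: 2.15
tcp_pos: [0.4879, -0.2547, 0.1943]
orientation: [-2.749, -1.52, 0.001]
ft_force: [-0.3, 0.1, -0.7]
opening: 0.603
grasp_force: 0.0
```

Emit:
apply_moves(moves=[[-0.2,[0,0,0],-0.1],[-0.2,[0,0,0],-0.07],[-0.2,[0,0,0],0]])

```text
time: 2.45
tcp_pos: [0.4878, -0.2552, 0.1944]
orientation: [-2.54, -1.847, 0.001]
ft_force: [-0.1, -0.3, -0.1]
opening: 0.598
grasp_force: 0.0
```

```bash
cat > w.py <<'E'
import sys
from h import *
from scipy.spatial.transform import Rotation as T
o=arm.get_obs();im,p=shot('wrist',sys.argv[1]+'.png');M=T.from_rotvec(o['orientation']).as_matrix()
print(o['time'],np.round(o['tcp_pos']*1000,1),'xyaw',np.degrees(np.arctan2(M[1,0],M[0,0])),'op',o['opening'],'q7',o['qpos'][6],'F',np.round(o['ft_force'],1), 'cam',np.round(-np.array(p['R']).T@p['t'],3), 'look',np.round(np.array(p['R'])[2],2))
E
python3 w.py w1; cd pics; python3 -c "
from sys import path;path.append('..')
from h import *
" ; true
```

```text
2.45 [ 487.8 -255.2  194.4] xyaw 72.05253694037934 op 0.5976886003402155 q7 0.021027887057460788 F [-0.1 -0.3 -0.1] cam [ 0.508 -0.19   0.374] look [-0.09 -0.26 -0.96]
```

View pics/w1.png

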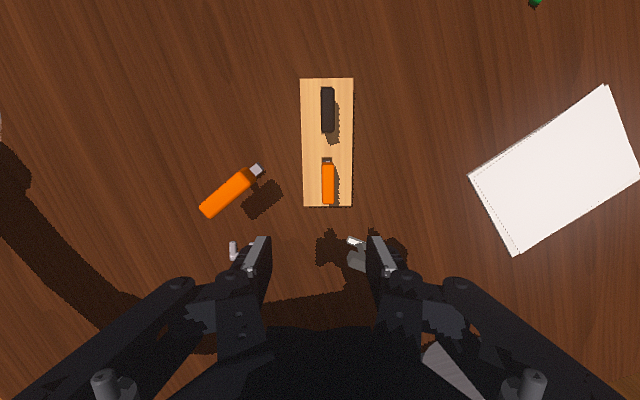

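The rack runs vertically in the view. The orange grip is at about (328,180), the black one at (327,110) and the big look-alike at (228,192). The finger tips are at about (320,255).

```bash
python3 - <<'E'
from h import *
im,p=load('w1')
h=cv2.cvtColor(im,cv2.COLOR_RGB2HSV)
m=cv2.inRange(h,(6,200,120),(18,255,255))
for c in sorted(cv2.findContours(m,0,1)[0],key=cv2.contourArea)[-2:]:
    r=cv2.minAreaRect(c);b=cv2.boxPoints(r);X=plane(p,b,.081);print(np.round(b).tolist(),np.round(X[:,:2]*1000,1).tolist(),'mean',np.round(X.mean(0)*1000,1),np.round(np.linalg.norm(X-np.roll(X,1,0),axis=1)*1000,1)); print(np.round(cv2.boundingRect(c)))
X=plane(p,[(300,79),(353,78),(353,207),(303,206)],.036);print(np.round(X*1000,1).tolist(),np.round(X.mean(0)*1000,1));v=X[1]-X[2];print(np.degrees(np.arctan2(v[1],v[0])),np.degrees(np.arctan2(*(X[0]-X[3])[[1,0]])))
print(np.round(plane(p,[(355,240),(235,245)],.06)*1000))
E
```

```text
[[322.0, 162.0], [334.0, 162.0], [334.0, 203.0], [322.0, 203.0]] [[497.9, -232.6], [509.8, -236.5], [496.6, -279.3], [484.2, -275.3]] mean [ 497.1 -255.9   81. ] [44.8 12.6 44.8 13.1]
[322 162  13  42]
[[196.0, 206.0], [244.0, 165.0], [257.0, 180.0], [209.0, 220.0]] [[351.4, -235.4], [419.2, -210.3], [425.9, -229.2], [357.5, -255.6]] mean [ 388.5 -232.6   81. ] [21.1 72.3 20.1 73.3]
[198 167  53  52]
[[501.4, -142.2, 36.0], [558.4, -159.5, 36.0], [516.1, -305.5, 36.0], [456.5, -284.8, 36.0]] [ 508.1 -223.    36. ]
73.84678527816266 72.51416451390747
[[ 506. -338.   60.]
 [ 365. -300.   60.]]
```

Emit:
apply_moves(moves=[[-0.2,[0.05,0.36,0.9],0],[-0.2,[0,0,0.9],0],[-0.2,[0,0,0.9],0],[-0.2,[0,0,0.9],0],[-0.2,[0,0,0.9],0]])

```text
time: 3.0
tcp_pos: [0.497, -0.2569, 0.0814]
orientation: [2.543, 1.845, -0.0]
ft_force: [-0.1, 0.6, 0.4]
opening: 0.598
grasp_force: 0.0
```

Emit:
apply_moves(moves=[[-0.2,[0,0,0.9],0],[-0.2,[0,0,0.38],0],[-0.2,[0,0,0],0]])

```text
time: 3.3
tcp_pos: [0.4956, -0.2562, 0.0487]
orientation: [-2.539, -1.845, 0.003]
ft_force: [0.3, 0.1, 0.3]
opening: 0.602
grasp_force: 0.0
```

```bash
python3 w.py w2; python3 -c "
from h import *
im,p=load('w2');h=cv2.cvtColor(im,cv2.COLOR_RGB2HSV)
m=cv2.inRange(h,(6,200,100),(18,255,255))
for c in sorted(cv2.findContours(m,0,1)[0],key=cv2.contourArea)[-2:]:
    b=cv2.boxPoints(cv2.minAreaRect(c));print(b.round().tolist(),(plane(p,b,.081).mean(0)*1000).round(1))
"
```

```text
3.3 [ 495.6 -256.2   48.7] xyaw 72.00447398371564 op 0.6015323067043349 q7 -0.056428274009010744 F [0.3 0.1 0.3] cam [ 0.517 -0.191  0.228] look [-0.09 -0.26 -0.96]
[[309.0, 199.0], [333.0, 199.0], [335.0, 277.0], [311.0, 277.0]] [ 497.4 -254.7   81. ]
[[71.0, 288.0], [168.0, 203.0], [194.0, 233.0], [97.0, 318.0]] [ 382.2 -234.4   81. ]
```

View pics/w2.png

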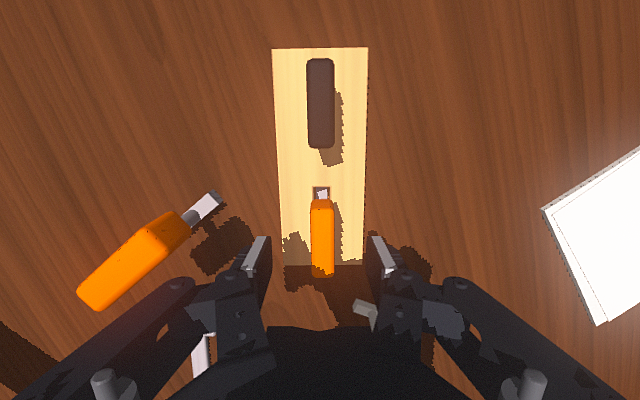

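The orange grip, at (322,238), lies centred between the pads. I'll close now.

Emit:
apply_moves(moves=[[1,[0,0,0],0],[1,[0,0,0],0],[1,[0,0,0],0],[1,[0,0,0],0],[1,[0,0,0],0]], newtons=40)

```text
time: 3.85
tcp_pos: [0.4973, -0.2569, 0.0507]
orientation: [2.54, 1.848, 0.0]
ft_force: [-0.4, 0.1, -0.6]
opening: -0.001
grasp_force: 0.0
```

```bash
python3 w.py w3
```

```text
3.85 [ 497.3 -256.9   50.7] xyaw 72.06364424238646 op -0.0008864859587892031 q7 -0.05544093889752144 F [-0.4  0.1 -0.6] cam [ 0.518 -0.192  0.23 ] look [-0.08 -0.26 -0.96]
```

View pics/w3.png

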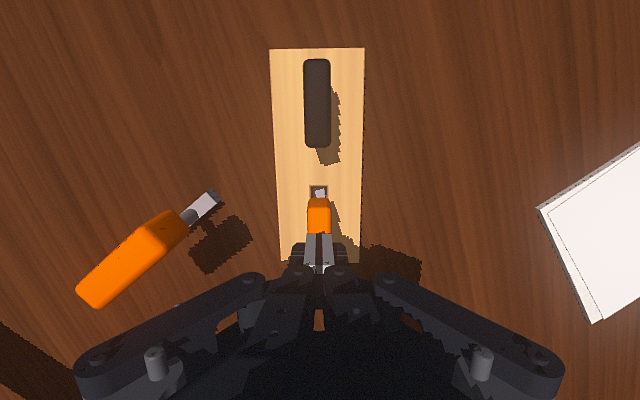

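```bash
python3 - <<'E'
from h import *
im,p=load('w3');t=np.array([.4973,-.2569,.0507])
print('tcp,hold,+50mm',proj(p,[t,t+[0,0,.0187],t+[0,0,.05]]).round())
u=np.array([.308,.951,0]);v=np.array([.951,-.308,0])
for z in(.057,.081): print(z,proj(p,[np.r_[.4968,-.257,z]+a*.022*u+b*.007*v for a in(-1,1) for b in(-1,1)]).round().tolist())
for y in (215,225,230,240,245,250,260,268): print(y,[tuple(int(k) for k in im[y,x]) for x in range(300,340,4)])
E
```

```text
tcp,hold,+50mm [[320. 223.]
 [320. 233.]
 [320. 258.]]
0.057 [[309.0, 256.0], [329.0, 256.0], [308.0, 194.0], [330.0, 194.0]]
0.081 [[308.0, 275.0], [331.0, 275.0], [307.0, 206.0], [332.0, 205.0]]
215 [(239, 188, 125), (238, 185, 121), (246, 114, 0), (251, 129, 0), (250, 125, 0), (249, 129, 0), (249, 127, 0), (231, 108, 0), (114, 85, 58), (110, 80, 55)]
225 [(236, 181, 119), (239, 183, 122), (238, 108, 0), (250, 127, 0), (250, 124, 0), (250, 127, 0), (249, 127, 0), (231, 108, 0), (112, 83, 57), (110, 80, 54)]
230 [(236, 182, 120), (238, 183, 122), (229, 97, 0), (251, 128, 0), (250, 122, 0), (253, 130, 0), (255, 130, 0), (231, 110, 0), (112, 84, 61), (110, 78, 55)]
240 [(238, 181, 121), (245, 188, 121), (115, 108, 105), (124, 116, 111), (59, 38, 26), (65, 45, 33), (120, 112, 111), (123, 113, 112), (112, 83, 62), (107, 76, 51)]
245 [(58, 41, 34), (54, 36, 29), (120, 112, 109), (120, 112, 110), (53, 33, 22), (60, 42, 35), (121, 111, 111), (122, 114, 112), (101, 94, 95), (59, 41, 29)]
250 [(55, 34, 24), (67, 56, 54), (116, 108, 109), (119, 111, 109), (54, 37, 28), (58, 40, 33), (120, 112, 111), (119, 111, 111), (124, 116, 117), (49, 31, 21)]
260 [(52, 35, 27), (126, 120, 122), (117, 111, 109), (121, 114, 113), (51, 38, 27), (50, 39, 33), (120, 114, 113), (119, 113, 114), (120, 114, 114), (51, 32, 28)]
268 [(51, 43, 39), (54, 39, 40), (52, 42, 39), (78, 68, 69), (64, 53, 52), (65, 57, 53), (212, 207, 208), (45, 34, 30), (52, 42, 38), (52, 42, 41)]
```

Emit:
apply_moves(moves=[[1,[0,0,0],0],[1,[0,0,0],0]])

```text
time: 4.1
tcp_pos: [0.4971, -0.2568, 0.0503]
orientation: [-2.54, -1.848, -0.0]
ft_force: [0.3, 0.2, 0.4]
opening: 0.0
grasp_force: 0.0
```

```bash
python3 - <<'E'
from h import *
S,ps=shot('scene','s1.png');Q,pd=shot('side','d1.png')
a=cv2.resize(S[140:260,170:310],None,fx=4,fy=4,interpolation=2);c=cv2.resize(Q[130:220,300:430],None,fx=4.3,fy=4.3,interpolation=2)[:480]
c=cv2.copyMakeBorder(c,0,max(0,480-c.shape[0]),0,0,0)[:480]
cv2.imwrite('pics/c3.png',cv2.resize(np.hstack([a[:480],c])[:,:,::-1],(800,343)))
o=arm.get_obs();print(o['opening'],o['grasp_force'])
E
```

```text
-0.00042036789072223246 0.0
```

View pics/c3.png

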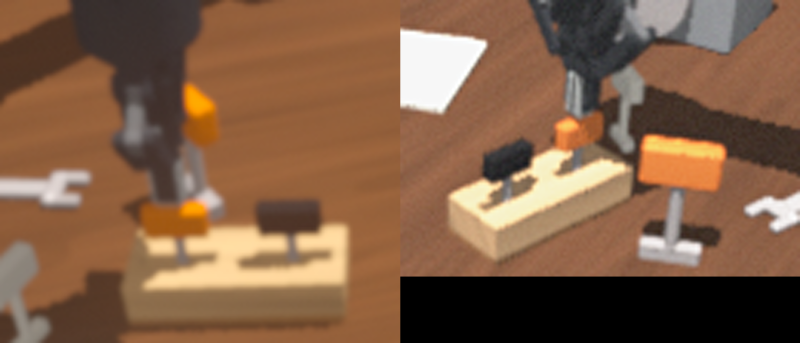

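```bash
python3 - <<'E'
from h import *
exec(open('m1.py').read().split("S,ps")[0].split("import *")[1])
S,ps=load('s1');Q,pd=load('d1')
print(tri(ps,(230.1,209.9),pd,(358,165.8)))
for n in('w1','w2','w3'):
  _,p=load(n);print(K(p)[0,0],proj(p,[[.4968,-.257,.075]]))
t=np.array([.4973,-.2569,.0507])
for n,p in(('s',ps),('d',pd)): print(n,proj(p,[t,t+[0,0,.03],t+[0,0,.06],t+[0,0,.1]]).round(1).tolist())
E
```

```text
(array([ 0.49830114, -0.25753662,  0.0876097 ]), np.float64(0.0030378747666649575))
281.1423627107691 [[327.83225016 182.70791536]]
281.1423627107691 [[322.2387693  239.28563255]]
281.1423627107691 [[319.18800776 237.55917751]]
s [[232.5, 223.8], [230.3, 211.8], [227.9, 199.4], [224.7, 181.8]]
d [[356.8, 179.1], [357.6, 168.8], [358.4, 158.2], [359.5, 143.4]]
```

Both views show the shut fingers standing on top of the grip, with the tips at about z 85 mm while the reported TCP is 50 mm. So the real fingertips are about 33 mm higher than reported. I'll open, go down gently while watching the force, and close again.

Emit:
apply_moves(moves=[[-0.2,[0,0,0],0],[-0.2,[0,0,0],0],[-0.2,[0,0,0],0],[-0.2,[0,0,0.3],0],[-0.2,[0,0,0.3],0]])

```text
time: 4.7
tcp_pos: [0.4972, -0.2569, 0.0349]
orientation: [2.54, 1.848, 0.0]
ft_force: [-0.7, 0.2, -0.4]
opening: 0.601
grasp_force: 0.0
```

Emit:
apply_moves(moves=[[-0.2,[0,0,0.2],0],[-0.2,[0,0,0.2],0],[-0.2,[0,0,0.1],0],[-0.2,[0,0,0],0]])

```text
time: 5.1
tcp_pos: [0.4966, -0.2566, 0.0221]
orientation: [-2.54, -1.848, 0.001]
ft_force: [-0.2, 0.6, -0.8]
opening: 0.599
grasp_force: 0.0
```

```bash
python3 - <<'E'
from h import *
exec(open('m1.py').read().split("S,ps")[0].split("import *")[1])
S,ps=shot('scene','s2.png');Q,pd=shot('side','d2.png');W,p=shot('wrist','w4.png')
a=cv2.resize(S[160:260,190:310],None,fx=3,fy=3,interpolation=2);c=cv2.resize(Q[130:230,310:400],None,fx=3,fy=3,interpolation=2)[:300]
b=cv2.resize(W[190:290,220:420],None,fx=3.15,fy=3.15)
top=np.hstack([a,c]);cv2.imwrite('pics/c4.png',np.vstack([top,cv2.resize(b,(630,300))])[:,:,::-1])
E
```

```text
(no output)
```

View pics/c4.png

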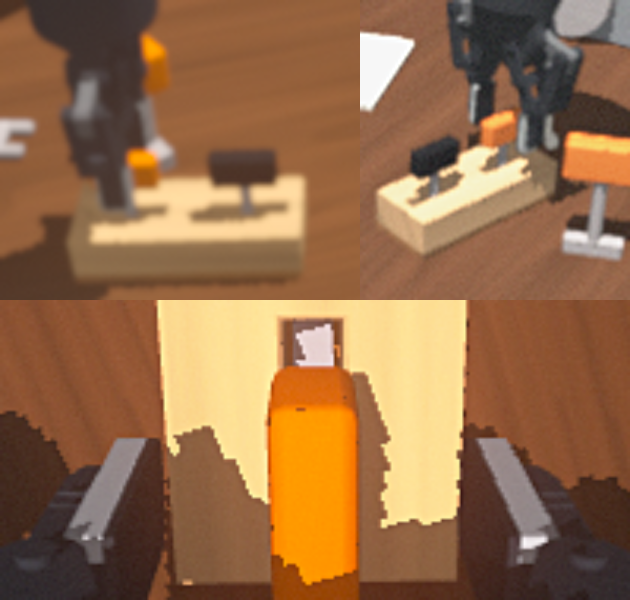

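The fingers now straddle the grip, with one on either side in the scene and side crops. I'll close.

Emit:
apply_moves(moves=[[1,[0,0,0],0],[1,[0,0,0],0],[1,[0,0,0],0],[1,[0,0,0],0],[1,[0,0,0],0]], newtons=40)

```text
time: 5.75
tcp_pos: [0.4976, -0.257, 0.0232]
orientation: [2.54, 1.848, 0.001]
ft_force: [0.7, -0.4, 1.7]
opening: 0.153
grasp_force: 40.3
```

Emit:
apply_moves(moves=[[1,[0,0,-0.3],0],[1,[0,0,-0.6],0],[1,[0,0,-0.9],0],[1,[0,0,-0.9],0],[1,[0,0,-0.9],0]])

```text
time: 6.25
tcp_pos: [0.4964, -0.2565, 0.1144]
orientation: [-2.54, -1.848, 0.001]
ft_force: [0.5, -0.1, -1.3]
opening: 0.154
grasp_force: 40.0
```

Emit:
apply_moves(moves=[[1,[0,0,-0.9],0],[1,[0.9,-0.38,0],0],[1,[0.9,-0.38,0],0],[1,[0.9,-0.38,0],0],[1,[0.9,-0.38,0],0]])

```text
time: 6.75
tcp_pos: [0.4879, -0.1584, 0.1362]
orientation: [-2.54, -1.848, 0.001]
ft_force: [0.2, 1.0, -0.8]
opening: 0.155
grasp_force: 40.0
```

Emit:
apply_moves(moves=[[1,[0.9,-0.38,0],0],[1,[0.9,-0.38,0],0],[1,[0.9,-0.38,0],0],[1,[0.9,-0.38,0],0],[1,[0.9,-0.38,0],0]])

```text
time: 7.25
tcp_pos: [0.4773, -0.0369, 0.1361]
orientation: [2.54, 1.848, -0.001]
ft_force: [0.2, 0.2, -1.9]
opening: 0.151
grasp_force: 40.0
```

Emit:
apply_moves(moves=[[1,[0.9,-0.38,0],0],[1,[0.9,-0.38,0],0],[1,[0.9,-0.38,0],0],[1,[0.7,-0.25,0],0],[1,[0,0,0],0.097]])

```text
time: 7.75
tcp_pos: [0.4703, 0.0576, 0.1364]
orientation: [-2.665, -1.661, -0.001]
ft_force: [0.6, 0.3, -1.4]
opening: 0.155
grasp_force: 40.0
```

Emit:
apply_moves(moves=[[1,[0,0,0],0.097],[1,[0,0,0],0.097],[1,[0,0,0],0.097],[1,[0,0,0],0.097],[1,[0,0,0],0.097]])

```text
time: 8.25
tcp_pos: [0.4705, 0.0536, 0.1361]
orientation: [3.085, 0.592, -0.001]
ft_force: [0.6, -0.5, -1.1]
opening: 0.155
grasp_force: 40.0
```

Emit:
apply_moves(moves=[[1,[0,0,0],0.097],[1,[0,0,0],0.097],[1,[0,0,0],0]])

```text
time: 8.55
tcp_pos: [0.4707, 0.0537, 0.136]
orientation: [3.138, 0.148, -0.0]
ft_force: [-0.4, -0.3, -1.5]
opening: 0.148
grasp_force: 40.0
```

```bash
python3 w.py w5; python3 - <<'E'
from h import *
im,p=load('w5');o=arm.get_obs();print(o['opening'],o['grasp_force'],o['qpos'].round(2))
h=cv2.cvtColor(im,cv2.COLOR_RGB2HSV)
for n,lo,hi,k in(('green',(60,80,40),(90,255,255),2),('orange',(6,200,90),(18,255,255),2),('plate',(0,0,130),(180,50,255),3)):
  for c in sorted(cv2.findContours(cv2.inRange(h,lo,hi),0,1)[0],key=cv2.contourArea)[::-1][:k]: print(n,cv2.contourArea(c),cv2.boundingRect(c),cv2.boxPoints(cv2.minAreaRect(c)).round().tolist())
print('exp slot px',proj(p,[[.5395,.0833,.051]]))
E
```

```text
8.55 [470.7  53.7 136. ] xyaw 5.398208040235347 op 0.14755020936049718 q7 -1.7486027356471365 F [-0.4 -0.3 -1.5] cam [0.539 0.059 0.316] look [-0.27 -0.03 -0.96]
0.15314542861527677 40.01001477241516 [ 0.25  0.15 -0.47  2.05  0.08  0.96 -1.75]
green 10493.5 (204, 0, 150, 152) [[204.0, 0.0], [353.0, 0.0], [353.0, 151.0], [204.0, 151.0]]
green 5626.5 (218, 153, 133, 67) [[218.0, 153.0], [350.0, 153.0], [350.0, 219.0], [218.0, 219.0]]
orange 1982.0 (304, 213, 29, 92) [[304.0, 304.0], [304.0, 213.0], [332.0, 213.0], [332.0, 304.0]]
orange 1982.0 (573, 268, 46, 68) [[572.0, 334.0], [574.0, 268.0], [619.0, 269.0], [617.0, 336.0]]
plate 12144.0 (220, 2, 131, 216) [[218.0, 2.0], [343.0, -9.0], [362.0, 207.0], [237.0, 218.0]]
plate 802.0 (0, 154, 20, 94) [[-18.0, 158.0], [-0.0, 154.0], [19.0, 247.0], [1.0, 251.0]]
plate 278.0 (616, 306, 24, 24) [[612.0, 316.0], [618.0, 305.0], [644.0, 318.0], [639.0, 329.0]]
exp slot px [[292.11694781 115.25908187]]
```

View pics/w5.png

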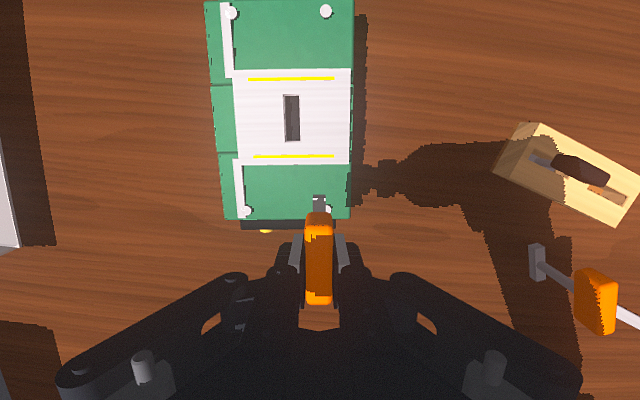

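The view shows the slot as dark at (291,118), the held orange grip at (318,258) with its foot tip at (319,203), and the clamp body upright in the picture.

```bash
cat > m3.py <<'E'
from h import *
import sys
im,p=load(sys.argv[1]); zt=float(sys.argv[2])
g=cv2.cvtColor(im,cv2.COLOR_RGB2GRAY); h=cv2.cvtColor(im,cv2.COLOR_RGB2HSV)
def fit(m,z,n):
    c=max(cv2.findContours(m,0,1)[0],key=cv2.contourArea);b=cv2.boxPoints(cv2.minAreaRect(c))
    X=plane(p,b,z)*1000;s=np.linalg.norm(X-np.roll(X,1,0),axis=1)
    Y=(plane(p,c.reshape(-1,2)+0.,z)*1000)[:,:2].astype(np.float32);r=cv2.minAreaRect(Y)
    print(n,cv2.boundingRect(c),'px',b.mean(0).round(1),'world',np.round(r[0],1),'size',np.round(r[1],1),'ang',round(r[2],2)); return X
B=np.zeros_like(g);B[75:155,240:345]=255
fit((g<90).astype(np.uint8)*255&B,.051,'slot')
y=cv2.inRange(h,(22,150,120),(35,255,255))
for c in sorted(cv2.findContours(y,0,1)[0],key=cv2.contourArea)[-2:]:
    q=c.reshape(-1,2);l=cv2.fitLine((plane(p,q+0.,.051)*1000)[:,:2].astype(np.float32),2,0,.01,.01).ravel();print('yellow',cv2.boundingRect(c),np.degrees(np.arctan2(l[1],l[0])),l[2:])
# body green silhouette, top z .046
m=cv2.inRange(h,(60,80,90),(90,255,255)); 
for r in(20,50,180,205): 
    xs=np.where(m[r,190:365])[0]+190; X=plane(p,[(xs[0],r),(xs[-1],r)],.046)*1000; print('row',r,xs[0],xs[-1],X[:,:2].round(1).tolist(),X[:,:2].mean(0).round(1))
fit(cv2.inRange(h,(6,200,150),(18,255,255))&np.where(np.arange(640)<400,255,0).astype(np.uint8)[None,:].repeat(400,0),zt+.075,'grip')
f=(g>90)&(h[:,:,1]<60);k=np.zeros_like(g);k[188:213,300:335]=255
fit(f.astype(np.uint8)*255&k,zt+.009,'foot')
for z in(.009,0):print(proj(p,[[.4707,.0537,zt+z]]))
print([tuple(int(v) for v in im[r,319]) for r in range(186,216,2)])
E
python3 m3.py w5 .119
```

```text
slot (285, 96, 15, 44) px [292.2 117.5] world [537.2  83. ] size [37.9 12. ] ang 5.58
yellow (253, 155, 81, 3) -84.19223 [502.87857  79.92614]
yellow (248, 77, 86, 4) -83.96809 [570.7263  86.985 ]
row 20 205 353 [[612.6, 164.6], [623.6, 37.5]] [618.1 101. ]
row 50 208 352 [[588.7, 161.8], [599.8, 35.5]] [594.2  98.6]
row 180 221 346 [[472.1, 149.3], [483.5, 26.9]] [477.8  88.1]
row 205 223 345 [[446.4, 147.3], [457.9, 24.8]] [452.2  86.1]
grip (305, 237, 24, 57) px [316.5 265. ] world [470.4  53.6] size [30.5 10.8] ang 5.95
foot (313, 194, 19, 19) px [321.9 203.1] world [482.4  51.5] size [12.3 13.4] ang 1.07
[[317.27675869 218.6384356 ]]
[[317.32306725 214.45445252]]
[(104, 172, 130), (100, 170, 126), (97, 171, 126), (98, 169, 129), (97, 133, 111), (99, 88, 90), (111, 103, 105), (106, 98, 100), (108, 103, 99), (110, 102, 102), (108, 102, 99), (107, 100, 98), (106, 103, 102), (130, 73, 35), (131, 71, 33)]
```

```bash
python3 - <<'E'
from h import *
im,p=load('w5');u=np.array([np.cos(np.radians(5.4)),np.sin(np.radians(5.4)),0])*1000
for r in(196,200,206):print(r,[int(v) for v in im[r,306:334,1]])
for r in(225,250,290):print(r,[int(v) for v in im[r,298:340,0]])
t=np.array([470.7,53.7,0])
for n,uv,z,o in(('foot far',[(319.3,194.5)],.128,.017),('grip top far',[(318.3,225)],.194,.022),('foot lo',[(319.3,194.5)],.119,.017)):
  X=plane(p,uv,z)[0]*1000-o*u; d=(X-t)[:2]; print(n,X.round(1),'du',(d@u[:2]/1000).round(1),'dv(left)',(d@[-u[1],u[0]]/1000).round(1))
E
```

```text
196 [174, 174, 168, 169, 169, 172, 177, 79, 87, 88, 86, 87, 87, 88, 92, 91, 91, 87, 84, 105, 174, 168, 166, 164, 167, 167, 167, 163]
200 [167, 171, 170, 168, 171, 172, 151, 116, 120, 121, 123, 92, 101, 98, 105, 105, 98, 103, 255, 229, 161, 161, 166, 168, 167, 169, 165, 168]
206 [169, 169, 167, 167, 168, 175, 148, 96, 101, 101, 102, 103, 100, 102, 101, 104, 99, 105, 93, 134, 248, 242, 239, 193, 54, 83, 84, 168]
225 [71, 66, 73, 69, 69, 67, 98, 228, 183, 193, 206, 212, 215, 214, 210, 211, 119, 210, 209, 207, 123, 209, 207, 201, 122, 123, 206, 202, 202, 201, 166, 148, 130, 125, 130, 71, 56, 66, 151, 141, 137, 140]
250 [97, 97, 103, 54, 48, 49, 48, 116, 153, 147, 147, 146, 150, 152, 152, 151, 153, 152, 152, 152, 151, 153, 150, 152, 153, 152, 151, 153, 151, 152, 147, 147, 146, 147, 112, 43, 52, 52, 75, 101, 100, 94]
290 [43, 44, 50, 53, 52, 47, 31, 137, 253, 119, 128, 131, 143, 147, 149, 148, 151, 149, 149, 150, 149, 148, 152, 150, 148, 147, 152, 152, 149, 148, 146, 141, 146, 143, 73, 39, 47, 58, 51, 51, 50, 46]
foot far [471.6  52.4 128. ] du 0.7 dv(left) -1.4
grip top far [469.8  52.9 194. ] du -1.0 dv(left) -0.8
foot lo [469.1  52.1 119. ] du -1.7 dv(left) -1.5
```

Emit:
apply_moves(moves=[[1,[0.69,-0.242,0],-0.004],[1,[0.69,-0.242,0],0],[1,[0.69,-0.242,0],0],[1,[0.69,-0.242,0.4],0],[1,[0,0,0.6],0]])

```text
time: 9.1
tcp_pos: [0.5409, 0.0864, 0.1118]
orientation: [-3.135, -0.162, -0.008]
ft_force: [-0.1, 0.1, -0.9]
opening: 0.156
grasp_force: 40.0
```

Emit:
apply_moves(moves=[[1,[0,0,0.6],0],[1,[0,0,0.5],0],[1,[0,0,0.3],0],[1,[0,0,0],0],[1,[0,0,0],0]])

```text
time: 9.6
tcp_pos: [0.5373, 0.0844, 0.0753]
orientation: [3.138, 0.157, -0.0]
ft_force: [0.3, 0.0, -1.1]
opening: 0.153
grasp_force: 40.0
```

```bash
python3 w.py w6; python3 - <<'E'
from h import *
im,p=load('w6');h=cv2.cvtColor(im,cv2.COLOR_RGB2HSV)
S,ps=shot('scene','s3.png');Q,pd=shot('side','d3.png')
exec(open('m1.py').read().split("S,ps")[0].split("import *")[1])
y=cv2.inRange(h,(22,150,120),(35,255,255))
for c in sorted(cv2.findContours(y,0,1)[0],key=cv2.contourArea)[-2:]:
    q=c.reshape(-1,2);X=(plane(p,q+0.,.051)*1000)[:,:2];r=cv2.minAreaRect(X.astype(np.float32));print('yellow',cv2.boundingRect(c),r)
cc=[]
for I,b in((S,(340,140,470,260)),(Q,(180,180,330,310))):
    hh=cv2.cvtColor(I,cv2.COLOR_RGB2HSV);m=cv2.inRange(hh,(5,160,120),(18,255,255));k=np.zeros_like(m);k[b[1]:b[3],b[0]:b[2]]=255
    c=max(cv2.findContours(m&k,0,1)[0],key=cv2.contourArea);cc.append(cv2.minAreaRect(c));print(cc[-1],cv2.contourArea(c))
print(tri(ps,cc[0][0],pd,cc[1][0]))
E
```

```text
9.6 [537.3  84.4  75.3] xyaw 5.723601141528028 op 0.15291728068333932 q7 -1.8699624219949622 F [ 0.3  0.  -1.1] cam [0.606 0.09  0.255] look [-0.27 -0.03 -0.96]
yellow (360, 251, 7, 4) ((506.3004150390625, 44.638431549072266), (2.653485059738159, 4.946260452270508), 5.541375160217285)
yellow (267, 167, 104, 4) ((570.2702026367188, 86.85252380371094), (2.2539420127868652, 75.59380340576172), 5.708611488342285)
((407.743896484375, 174.30487060546875), (8.61366081237793, 13.914374351501465), 6.34019136428833) 79.5
((256.6270751953125, 217.89755249023438), (14.576254844665527, 8.3292875289917), 84.80557250976562) 75.0
(array([0.53556371, 0.08516522, 0.11814048]), np.float64(0.023089131862674184))
```

Emit:
apply_moves(moves=[[1,[0,0,0.08],0],[1,[0,0,0.08],0],[1,[0,0,0.06],0],[1,[0,0,0],0]])

```text
time: 10.15
tcp_pos: [0.5372, 0.0845, 0.0695]
orientation: [3.138, 0.157, -0.001]
ft_force: [-0.0, 0.2, -1.0]
opening: 0.155
grasp_force: 40.0
```

Emit:
apply_moves(moves=[[1,[0,0,0.06],0],[1,[0,0,0.06],0],[1,[0,0,0],0]])

```text
time: 10.45
tcp_pos: [0.5372, 0.0845, 0.0665]
orientation: [3.138, 0.157, -0.001]
ft_force: [-0.6, -1.4, -0.9]
opening: 0.154
grasp_force: 40.0
```

Emit:
apply_moves(moves=[[1,[0,0,0.05],0],[1,[0,0,0.05],0],[1,[0,0,0],0]])

```text
time: 10.75
tcp_pos: [0.5373, 0.0846, 0.0641]
orientation: [3.138, 0.157, -0.001]
ft_force: [-0.7, 0.7, -1.6]
opening: 0.154
grasp_force: 40.0
```

Emit:
apply_moves(moves=[[1,[0,0,0.05],0],[1,[0,0,0.05],0],[1,[0,0,0],0]])

```text
time: 11.05
tcp_pos: [0.5373, 0.0846, 0.0616]
orientation: [-3.138, -0.157, 0.001]
ft_force: [0.1, -0.1, -1.3]
opening: 0.153
grasp_force: 40.0
```

No contact so far. By calculation the foot is at about z 45, inside the slot.

Emit:
apply_moves(moves=[[1,[0,0,0.08],0],[1,[0,0,0.08],0],[1,[0,0,0.08],0],[1,[0,0,0],0]])

```text
time: 11.45
tcp_pos: [0.5376, 0.0846, 0.056]
orientation: [3.138, 0.157, -0.0]
ft_force: [-1.2, -0.6, 3.1]
opening: 0.154
grasp_force: 40.5
```

Emit:
apply_moves(moves=[[1,[0,0,0.06],0],[1,[0,0,0.06],0],[1,[0,0,0.06],0],[1,[0,0,0],0]])

```text
time: 11.85
tcp_pos: [0.5376, 0.0846, 0.0515]
orientation: [3.138, 0.157, 0.0]
ft_force: [-2.1, 0.5, 4.2]
opening: 0.153
grasp_force: 40.8
```

Spring contact came at about TCP 56 mm, matching the expected 39 mm floor. Pressing on to underside z of about 30.5 mm.

Emit:
apply_moves(moves=[[1,[0,0,0.06],0],[1,[0,0,0.06],0],[1,[0,0,0.04],0],[1,[0,0,0],0],[1,[0,0,0],0]])

```text
time: 12.35
tcp_pos: [0.5376, 0.0846, 0.0477]
orientation: [3.138, 0.157, 0.0]
ft_force: [-2.3, -0.4, 6.6]
opening: 0.155
grasp_force: 41.0
```

Emit:
apply_moves(moves=[[1,[0,0,0],-0.05],[1,[0,0,0],-0.08],[1,[0,0,0],-0.08],[1,[0,0,0],-0.08]])

```text
time: 12.75
tcp_pos: [0.5394, 0.0854, 0.0484]
orientation: [-3.028, -0.838, -0.006]
ft_force: [-0.3, -1.1, 5.8]
opening: 0.15
grasp_force: 41.0
```

Emit:
apply_moves(moves=[[1,[0,0,0],-0.08],[1,[0,0,0],-0.08],[1,[0,0,0],-0.08],[1,[0,0,0],-0.08],[1,[0,0,0],-0.08]])

```text
time: 13.25
tcp_pos: [0.5395, 0.0856, 0.0484]
orientation: [2.644, 1.695, 0.007]
ft_force: [0.1, 1.5, 6.2]
opening: 0.159
grasp_force: 41.0
```

Emit:
apply_moves(moves=[[1,[0,0,0],-0.08],[1,[0,0,0],-0.08],[1,[0,0,0],-0.08],[1,[0,0,0],-0.08],[1,[0,0,0],0]])

```text
time: 13.75
tcp_pos: [0.5396, 0.0855, 0.0484]
orientation: [2.169, 2.271, 0.007]
ft_force: [-0.6, 0.7, 5.9]
opening: 0.147
grasp_force: 41.0
```

```bash
python3 w.py w7; python3 - <<'E'
from h import *
im,p=load('w7');h=cv2.cvtColor(im,cv2.COLOR_RGB2HSV);m=cv2.inRange(h,(6,200,90),(18,255,255))
m[:,:270]=0;m[:,370:]=0
c=max(cv2.findContours(m,0,1)[0],key=cv2.contourArea);print(cv2.minAreaRect(c),proj(p,[[.5376,.0846,.095]]))
E
```

```text
13.75 [539.6  85.5  48.4] xyaw 92.64014741468415 op 0.14664512455734802 q7 -0.522485095233734 F [-0.6  0.7  5.9] cam [0.534 0.154 0.228] look [ 0.02 -0.27 -0.96]
((318.0, 259.5), (28.0, 89.0), 0.0) [[317.34361809 256.51601684]]
```

Emit:
apply_moves(moves=[[1,[-0.05,-0.06,0],-0.036],[1,[0,-0.06,0],0],[1,[0,0,0],0]])

```text
time: 14.1
tcp_pos: [0.5388, 0.0849, 0.0492]
orientation: [2.107, 2.325, 0.013]
ft_force: [2.1, 1.2, 5.6]
opening: 0.155
grasp_force: 41.0
```

Emit:
apply_moves(moves=[[1,[0,0,-0.05],0],[1,[0,0,-0.05],0],[1,[0,0,-0.03],0],[1,[0,0,0],0]])

```text
time: 14.5
tcp_pos: [0.5365, 0.0839, 0.0514]
orientation: [2.109, 2.326, 0.006]
ft_force: [1.8, 1.1, 4.6]
opening: 0.153
grasp_force: 40.8
```

Emit:
apply_moves(moves=[[1,[0,0,-0.04],0],[1,[0,0,-0.04],0],[1,[0,0,0],0]])

```text
time: 14.8
tcp_pos: [0.5357, 0.0836, 0.0529]
orientation: [2.109, 2.327, 0.004]
ft_force: [4.7, 1.6, 3.7]
opening: 0.155
grasp_force: 40.8
```

```bash
python3 w.py w8
```

```text
14.8 [535.7  83.6  52.9] xyaw 95.62356764694688 op 0.15450387947394792 q7 -0.4678768520820895 F [4.7 1.6 3.7] cam [0.527 0.152 0.233] look [ 0.03 -0.27 -0.96]
```

Emit:
apply_moves(moves=[[1,[0,0.05,0],0],[1,[0,0,-0.03],0],[1,[0,0,0],0]])

```text
time: 15.15
tcp_pos: [0.5358, 0.0835, 0.0532]
orientation: [-2.11, -2.328, -0.0]
ft_force: [2.9, 1.7, 4.0]
opening: 0.154
grasp_force: 40.7
```

Emit:
apply_moves(moves=[[1,[0.02,0.04,0],0],[1,[0,0,-0.03],0],[1,[0,0,0],0],[1,[0,0,0],0]])

```text
time: 15.55
tcp_pos: [0.5359, 0.0836, 0.0537]
orientation: [-2.109, -2.327, 0.002]
ft_force: [2.1, 2.1, 2.9]
opening: 0.156
grasp_force: 40.7
```

Emit:
apply_moves(moves=[[0.4,[0,0,0],0],[0.2,[0,0,0],0],[-0.2,[0,0,0],0],[-0.2,[0,0,0],0],[-0.2,[0,0,0],0]])

```text
time: 16.05
tcp_pos: [0.5361, 0.0835, 0.0537]
orientation: [-2.11, -2.327, 0.002]
ft_force: [0.3, -0.8, -0.2]
opening: 0.596
grasp_force: 0.0
```

Emit:
apply_moves(moves=[[-0.2,[0,0,-0.3],0],[-0.2,[0,0,-0.9],0],[-0.2,[0,0,-0.9],0],[-0.2,[0,0,-0.9],0],[-0.2,[0,0,-0.9],0]])

```text
time: 16.55
tcp_pos: [0.5367, 0.084, 0.153]
orientation: [2.109, 2.328, 0.0]
ft_force: [0.2, 0.2, 0.3]
opening: 0.603
grasp_force: 0.0
```

Emit:
apply_moves(moves=[[-0.2,[-0.9,0,-0.9],0],[-0.2,[-0.9,0,0],0],[-0.2,[-0.9,0,0],0],[-0.2,[0,0,0],0]])

```text
time: 16.95
tcp_pos: [0.544, 0.0119, 0.1745]
orientation: [2.116, 2.319, -0.003]
ft_force: [-0.1, -0.0, -0.2]
opening: 0.602
grasp_force: 0.0
```

```bash
python3 w.py w9; python3 - <<'E'
from h import *
exec(open('m1.py').read().split("S,ps")[0].split("import *")[1])
im,p=load('w9');S,ps=shot('scene','s4.png');Q,pd=shot('side','d4.png')
cc=[]
for I,lo in((S,120),(Q,120),(im,90)):
    m=cv2.inRange(cv2.cvtColor(I,cv2.COLOR_RGB2HSV),(4,170,lo),(18,255,255))
    for c in sorted(cv2.findContours(m,0,1)[0],key=cv2.contourArea)[::-1][:3]: print(cv2.contourArea(c),cv2.boundingRect(c),cv2.minAreaRect(c)[2])
    print()
t=np.array([.537,.0835])
for z in(.088,.1,.112): print([proj(q,[[*t,z]]).round(1)[0].tolist() for q in(ps,pd,p)])
m=cv2.inRange(cv2.cvtColor(im,cv2.COLOR_RGB2HSV),(4,170,90),(18,255,255))
for c in sorted(cv2.findContours(m,0,1)[0],key=cv2.contourArea)[::-1][:2]:
    Y=(plane(p,c.reshape(-1,2)+0.,.112)*1000)[:,:2].astype(np.float32);print(cv2.minAreaRect(Y))
E
```

```text
16.95 [544.   11.9 174.5] xyaw 95.23394374062643 op 0.6019569640597465 q7 -0.21307142505015847 F [-0.1 -0.  -0.2] cam [0.536 0.081 0.354] look [ 0.03 -0.28 -0.96]
354.0 (223, 165, 24, 27) 45.0
127.0 (392, 172, 21, 15) 67.38013458251953
0.0 (146, 89, 1, 1) 0.0

335.0 (378, 175, 27, 18) 7.125016689300537
117.5 (243, 217, 19, 20) 54.782405853271484
0.0 (256, 215, 2, 1) 180.0

792.0 (161, 352, 49, 38) 52.12501525878906
769.0 (309, 88, 16, 54) 90.0
21.5 (32, 90, 16, 26) 82.56858825683594

[[400.2, 185.5], [252.2, 231.6], [319.4, 114.8]]
[[400.8, 180.7], [251.6, 226.6], [319.5, 114.6]]
[[401.4, 175.7], [251.0, 221.6], [319.5, 114.5]]
((412.7990417480469, -208.1479034423828), (81.26002502441406, 25.245420455932617), 56.79024124145508)
((534.4923706054688, 82.80783081054688), (12.498788833618164, 42.43840026855469), 5.5009446144104)
```

```bash
python3 -c "
from station import arm
print(arm.hand_in())"
```

```text
the job is handed in; nothing more can be done
None
```

I handed the job in at about 17 s of the 61 s limit: the orange toggle sits through the slot, turned a quarter and released, with its grip measured square to the slot and at locked height. The hand-in gave no verdict back, and I did not re-measure the black toggle afterwards; nothing was seen or felt touching it.

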